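# Try a pin gauge in two tube adapters and reject the one that stops it

### The job

Take the pin gauge out of its stand and gently try it in the bore of both tube adapters, feeling for the bore and never forcing the pin: one adapter lets it in fully, the other stops it partway. Leave the gauge standing fully home, collar down, in the adapter that takes it, and set the adapter that refuses it flat in the steel tray; leave the other things on the bench as they are.

Things in the scene. Friction and masses are not known exactly. Their poses are not given: they have to be found in the camera images.
- gauge: steel go gauge, loose, 86 mm long, about 0.15 kg, standing pin down in its stand. Origin: centre of the pin's foot; z points up along the pin to the handle. Pin: round, 16 mm across, 0 to 30 mm along z, foot bevelled by 1.2 mm across and 1.5 mm high; collar: 26 mm across, 30 to 36 mm; handle: dark, square 18 x 18 mm with faces across the gauge's x and y, 36 to 86 mm. It must not press on an adapter with more than 40 N
- gauge_tip (a point): centre of the foot of the gauge's pin (the origin of gauge)
- stand: fixed white block 56 x 56 x 44 mm with one upright hole, 20 mm wide and 38 mm deep, in the middle, in which the gauge stands with its collar on the block. Origin: centre of the underside. At the start the gauge's foot is 14 mm above the bench
- adapter_a: one of two loose drilled tube adapters that look alike: aluminium body 80 (x) x 56 (y) mm, 42 mm high, with a steel bush plate 60 x 36 mm on top to 46 mm; 0.4 to 0.7 kg. Origin: centre of the underside, z up. Grip it across its 56 mm sides, below 40 mm. Which one refuses the gauge is drawn anew each time
- adapter_b: the other of two loose drilled tube adapters that look alike: aluminium body 80 (x) x 56 (y) mm, 42 mm high, with a steel bush plate 60 x 36 mm on top to 46 mm; 0.4 to 0.7 kg. Origin: centre of the underside, z up. Grip it across its 56 mm sides, below 40 mm. Which one refuses the gauge is drawn anew each time
- adapter_a_top (a point): middle of the adapter's top at 46 mm, level with the bush plate. The upright bore is NOT exactly here: bore and bush plate sit in a stiff guide (gives way above about 15 N) anywhere from -6 to +6 mm along the adapter's x axis, y = 0; this offset is not reported. Bore 17.5 mm wide with a 1 mm chamfer, 20 mm deep, then a wider hollow
- adapter_b_top (a point): the same point of this adapter, its bore offset likewise unknown (-6 to +6 mm along x). On the sprung floor of the hollow lies a loose rubber pad: in one adapter thin, so the gauge sinks in 30 mm until its collar rests on the bush plate; in the other a wrong thick one, which stops the pin about 20 mm below the mouth
- adapter_a_floor (a joint): how far the sprung floor inside adapter_a is pushed down, m: 0 at rest, 6 mm at most; starts to give at 2 N and takes 6 N more per mm. Not to be pushed down more than 5 mm
- adapter_b_floor (a joint): the same for adapter_b
- tray: fixed low steel tray for rejects, 144 (x) x 130 (y) mm outside, rim 14 mm high, walls and floor 4 mm thick. Origin: centre of the underside; its inner floor is 4 mm above that
- marker_1: bystander: blue-capped marker pen lying on the bench, 15 x 134 x 12 mm, origin at the middle of its underside, length along its y
- forceps: bystander: steel forceps lying on the bench, 16 x 131 x 9 mm, origin at the middle of the underside, length along its y
- beaker: bystander: small clear beaker, 46 mm across, 59 mm high, origin at the middle of its underside
Not all that is in view belongs to the job. Leave any brown look-alike of the adapter_a alone.

How it is judged:
By the outcome, as a careful person would: the job done as asked, in the order asked, and still so for the second after the job is handed in, with the robot touching nothing.
It also fails if it takes over 72 s, if anything falls off the work surface, if the arm or the gripper's body presses on something with over 40 N, if the wrist force passes 120 N, or if a joint passes its speed limit or range.

### The arm

A 6-joint arm with a two-finger parallel gripper is mounted at the origin on a cart in front of the work surface, level with it; the furniture and walls round the work are solid. World frame = base frame: x ahead of the robot, y to its left, z up, the work surface at z = 0. Lengths are in m, angles in rad, forces in N, time in s.
With the tool pointing down it reaches from about 0.375 to 0.9 m from the base axis. Payload 3.1 kg.
Tool frame: the origin (TCP) lies midway between the tips of the shut fingers; the grasp point (between the pads) lies 19 mm behind it; z points along the fingers, y is the line along which they close (so a half turn about z gives the same grasp; the last joint's range is limited). The gripper opens to 85 mm and grips with 20 to 120 N. Pads are 22 mm wide; open, the fingers measure 114 mm over their backs; the gripper's body (76 mm by 85 mm) begins 54 mm behind the grasp point. The pads swing forward as they close: fully open they stand 13 mm farther back than shut.
Start: joints at [1.107, 0.527, 1.433, -0, 1.181, -0.178], TCP at [0.176, 0.6, 0.231] pointing down, gripper open.
Joint ranges: [-3.08, 3.08], [-0.75, 2.2], [0.22, 2.44], [-1.43, 4.57], [0, 2.65], [-2.85, 2.85]. Speed limits (rad/s): [2.79, 2.79, 3.14, 3.14, 3.14, 3.14].

### API

Orientations are given as a unit quaternion [w, x, y, z].
In Python, from plant import monitor, viewer, manip, models gives the robot as it stands. The module is installed in compiled form; this text tells all that it offers.
- The arm moves only by the tool apply_moves, never from a script. Its argument "moves" is a list of rows, each a list of 7 numbers: the turn, a rotation vector about the tool's x, y, z in units of 5 degrees (1.0 is 5 degrees), then the shift along the tool's x, y, z in units of 40 mm (1.0 is 40 mm), then the closure in counts, from 0 (fully open) to 255 (shut). In form: [[wx, wy, wz, tx, ty, tz, claw], ...]. A call has 1 to 12 rows; each row is the pose to reach, as a shift and turn from the pose commanded when the call began, along the tool's axes at that moment; what a row does not reach only later rows make up. A row lasts 1/12 s, in which the tool goes at most 41.7 mm and 7.16 degrees, less where a joint would pass 70% of its speed; a pose out of reach is approached as far as the arm can. A call with a gripper value outside its range is refused whole. The fingers move at their own pace and stop on an object; the grip force is fixed at half the most. Time passes only in rows, so rows that repeat a pose let the fingers close. It gives the time, the measured TCP pose, the force, the opening and the grip force at its end, in the units of the state.
- monitor.get_obs(): the state, without advancing time (a new reading comes with each control period).
- viewer.get_image(name): name is "scene" or "top"; returns (picture, depth): 384x512x3 uint8, red, green, blue; 384x512 float32, m along the optical axis (not along the pixel's ray), 0 where there is no reading.
- viewer.camera_info(name): a dict with "mtx" (3x3 intrinsics, pixels), "R" (3x3) and "t" (3): a world point X has camera coordinates R X + t. Camera axes: x right, y down, z forward; pixel columns grow to the right and rows downward; lengths in m; the calibration is good to about 2 mm. A picture is of the moment at which its call begins. camera_info takes no time and is no camera call.
- manip.job_done(): hands the job in; it is judged then, once.
Trained networks look in the newest picture that a camera, given by its name, has taken for a name from the list of things; names that differ only in an ending like _2 or _b are one class to them, and where a whole thing is asked for, a point or a joint stands for the part that bears it (a point fixed in the world has none). Each returns a list of dicts, best first, with "score" (0 to 1); they miss things now and then, are a little off and sometimes report something else, mostly with a low value. They report only what shows in the picture. A call takes as long as a camera call. They do not tell look-alikes from the thing itself.
- models.outline_of(name, camera): "mask" (384x512 bool, what is visible of it) and "uv" ([column, row] in pixels, amid what is visible of it).
The state is a dict: "t": time; "joints": joint angles; "dq": joint speeds; "joint_efforts": joint torques, N m; "eef_pos": TCP position; "tool_rot": TCP orientation; "contact_force": force on the tool from outside, world axes, zero at the start; "moment": the same for the moment, N m; "opening": finger opening in m; "gripper_force": force on a finger pad.
Only numpy, scipy, OpenCV 4.12 (cv2) and the standard library are available. Lean on these libraries where they do the work, as an engineer would, in place of code of your own. Each camera call takes 0.05 s, during which the arm holds its last target. There are 200 camera calls.

## Working session

There is one attempt and no reset: what is moved stays moved. The work goes in short steps, Python scripts to look and compute and a tool call to move; the robot and the scene stay as the last step left them, time stands still between calls to the robot, and variables do not carry over. Pictures are saved under pics/ and viewed, at most 10 in all, crops included, and the job is handed in when it is done.

Besides the shell and the picture viewer there is one more tool, called by a JSON object that holds its "name" and its "arguments", one argument or row to a line. apply_moves: Moves the arm, as the interface text tells. Its arguments: {"type":"object","properties":{"moves":{"type":"array","items":{"type":"array","items":{"type":"number"}}}},"required":["moves"]}

```bash
mkdir -p pics; cat > h.py <<'E'
import numpy as np, cv2
from plant import monitor, viewer, manip, models
def pts(cam,d,mask):
    c=viewer.camera_info(cam);K=np.array(c["mtx"]);R=np.array(c["R"]);t=np.array(c["t"])
    v,u=np.nonzero(mask&(d>0));z=d[v,u]
    X=np.stack([(u-K[0,2])/K[0,0]*z,(v-K[1,2])/K[1,1]*z,z],1)
    return (X-t)@R
E
python3 - <<'E'
from h import *
for c in ("scene","top"):
    im,d=viewer.get_image(c); np.savez(c+".npz",im=im,d=d); cv2.imwrite(f"pics/{c}0.png",im[:,:,::-1])
    for n in ("gauge","stand","adapter_a","tray","marker_1","forceps","beaker"):
        for r in models.outline_of(n,c):
            if r["score"]<.3: continue
            p=pts(c,d,r["mask"]); 
            print(c,n,round(r["score"],2),np.round(r["uv"]),r["mask"].sum(),np.round(np.median(p,0),3),np.round(np.percentile(p,[2,98],axis=0),3).tolist())
print(monitor.get_obs())
E
```

```text
scene gauge 0.6 [361. 265.] 298 [ 0.505 -0.215  0.078] [[0.5, -0.224, 0.001], [0.579, -0.193, 0.103]]
scene stand 0.93 [354. 285.] 834 [ 0.492 -0.221  0.043] [[0.479, -0.244, 0.003], [0.541, -0.185, 0.047]]
scene adapter_a 0.89 [305. 302.] 1447 [ 0.39  -0.173  0.043] [[0.367, -0.209, 0.005], [0.426, -0.129, 0.049]]
scene adapter_a 0.88 [292. 246.] 1122 [ 0.47  -0.068  0.043] [[0.439, -0.088, 0.007], [0.516, -0.035, 0.049]]
scene adapter_a 0.74 [382. 224.] 1181 [ 0.643 -0.174  0.042] [[0.609, -0.213, 0.005], [0.689, -0.128, 0.049]]
scene adapter_a 0.67 [232. 188.] 963 [0.51  0.144 0.042] [[0.479, 0.125, 0.004], [0.556, 0.185, 0.049]]
scene tray 0.57 [165. 172.] 2289 [0.455 0.333 0.006] [[0.384, 0.265, 0.001], [0.53, 0.399, 0.016]]
scene marker_1 0.66 [226. 250.] 334 [0.38  0.045 0.011] [[0.357, -0.015, -0.001], [0.401, 0.103, 0.016]]
scene forceps 0.66 [252. 145.] 193 [0.676 0.243 0.006] [[0.628, 0.22, -0.001], [0.722, 0.262, 0.012]]
scene beaker 0.8 [344. 196.] 454 [ 0.671 -0.058  0.038] [[0.656, -0.078, 0.007], [0.699, -0.037, 0.059]]
scene beaker 0.69 [233. 187.] 1030 [0.513 0.145 
[... 972 characters left out ...]
 0.061]]
{'t': 0.8, 'joints': array([ 1.10750103e+00,  5.27444486e-01,  1.43268772e+00,  1.67866731e-05,
        1.18139431e+00, -1.78474924e-01]), 'dq': array([-0.00073999,  0.00127035,  0.00049122,  0.00088409, -0.00033105,
        0.00058282]), 'joint_efforts': array([-8.60241325e-04, -4.42261505e+01, -1.78410083e+01, -1.98427219e-04,
        6.70060308e-04,  2.47562802e-06]), 'eef_pos': array([0.17556279, 0.59982395, 0.23134846]), 'tool_rot': array([3.06020990e-06, 1.41932464e-01, 9.89876343e-01, 3.38264678e-05]), 'contact_force': array([-0.44664887, -0.11043025, -0.27376008]), 'moment': array([ 0.00681848, -0.03902402, -0.02483406]), 'gripper_force': 0.0, 'opening': 0.08541351661398164}
```

```bash
python3 - <<'E'
from h import *
s=np.load("scene.npz")["im"];t=np.load("top.npz")["im"]
a=cv2.resize(s[130:340,90:430],None,fx=2.3,fy=2.3,interpolation=3)
b=cv2.resize(t[120:300,100:390],None,fx=2.7,fy=2.7,interpolation=3)
cv2.imwrite("pics/s1.png",a[:,:,::-1]);cv2.imwrite("pics/t1.png",b[:,:,::-1])
# orientations from top face points
for c in ("scene","top"):
    f=np.load(c+".npz");d=f["d"];p=pts(c,d,np.ones(d.shape,bool))
    for n,ctr,r,z0,z1 in (("A",(.40,-.167),.06,.036,.06),("B",(.482,-.058),.055,.036,.06),("C",(.653,-.168),.06,.036,.06),("D",(.522,.156),.06,.036,.06),("stand",(.512,-.213),.045,.036,.05),("handle",(.512,-.21),.025,.095,.11),("collar",(.512,-.21),.025,.047,.054)):
        m=(np.hypot(*(p[:,:2]-ctr).T)<r)&(p[:,2]>z0)&(p[:,2]<z1);q=p[m]
        if len(q)<8: print(c,n,len(q));continue
        R=cv2.minAreaRect((q[:,:2]*1000).astype(np.float32))
        print(c,n,len(q),np.round(R[0],1),np.round(R[1],1),round(R[2],1),np.round(np.median(q[:,2])*1000,1))
E
```

```text
scene A 1072 [ 399.9 -166.8] [80.6 57.3] 78.8 44.3
scene B 839 [480.3 -59.3] [82.  57.3] 3.6 44.3
scene C 775 [ 653.4 -169.3] [58.7 81.6] 46.0 44.1
scene D 628 [521.4 157. ] [61.4 81.8] 80.6 44.5
scene stand 560 [ 511.2 -212.8] [59.4 56.2] 12.0 44.7
scene handle 87 [ 510.4 -212.7] [18.7 17.9] 81.6 100.3
scene collar 56 [ 508.6 -210.6] [44.5 36.6] 85.1 50.5
top A 632 [ 405.3 -166.3] [80.3 56.5] 79.6 44.0
top B 603 [485.3 -59. ] [80.6 56.1] 2.6 44.0
top C 548 [ 659.3 -169.4] [55.8 82.6] 46.4 44.4
top D 591 [527.1 157.2] [56.1 80.4] 81.1 44.2
top stand 343 [ 516.3 -212.8] [56.8 57.3] 10.8 44.4
top handle 53 [ 515.7 -212.9] [18.6 17.1] 77.0 100.0
top collar 42 [ 511.2 -209.9] [47.2 28.1] 53.0 48.5
```

View pics/s1.png

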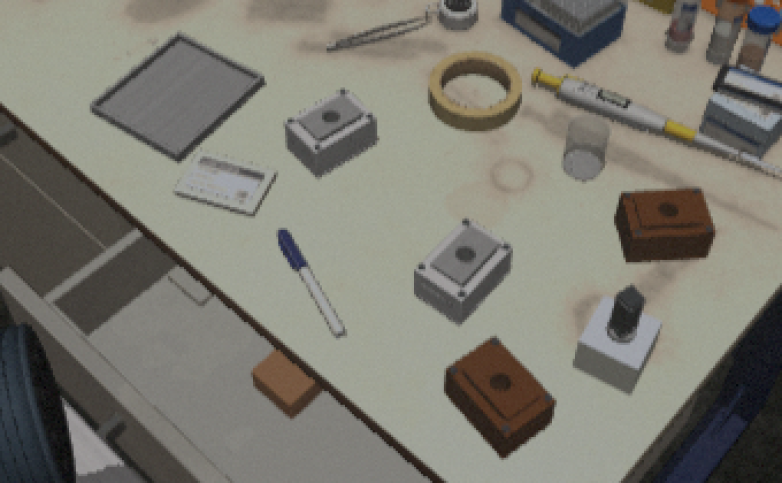

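View pics/t1.png

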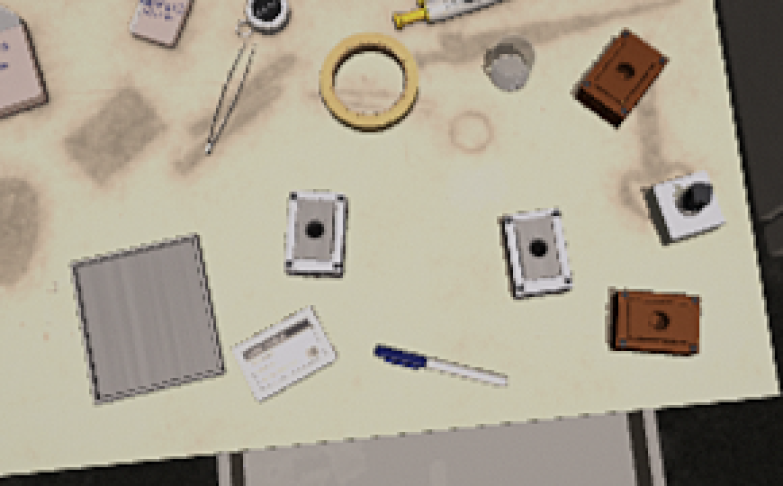

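The scene view shows two silver adapters, at crop pixels (330,130) and (463,270), plus two brown look-alikes to leave alone. The gauge is in the white stand at (620,330) and the empty tray is at (178,95). The top view agrees, and both silver bores show as dark discs at (315,230) and (538,248). Next I'll measure the bores, handle and tray angle.

```bash
python3 - <<'E'
from h import *
for c in ("scene","top"):
    f=np.load(c+".npz");d=f["d"];im=f["im"];g=im.mean(2)
    ci=viewer.camera_info(c);K=np.array(ci["mtx"]);R=np.array(ci["R"]);t=np.array(ci["t"])
    def plane(u,v,z):
        r=R.T@np.stack([(u-K[0,2])/K[0,0],(v-K[1,2])/K[1,1],np.ones(len(u))]); o=-R.T@t
        return (o[:,None]+r*((z-o[2])/r[2])).T
    v,u=np.indices(d.shape).reshape(2,-1)
    print(c,"cam at",np.round(-R.T@t,2))
    for z,n,ctr,ang in ((.046,"B",(.483,-.059),3),(.046,"D",(.524,.157),-9)):
        P=plane(u,v,z)[:,:2]; m=np.hypot(*(P-ctr).T)<.017; G=g.reshape(-1)
        w=np.clip(90-G,0,None)*m; q=(P*w[:,None]).sum(0)/w.sum()
        p=pts(c,d,np.ones(d.shape,bool)); k=(np.hypot(*(p[:,:2]-ctr).T)<.06)&(p[:,2]>.036)&(p[:,2]<.06)
        r=cv2.minAreaRect((p[k,:2]*1000).astype(np.float32)); ctr2=np.array(r[0])
        a=np.radians(ang);e=q*1000-ctr2
        print(c,n,"bore",np.round(q*1000,1),"rel x,y",np.round([e@[np.cos(a),np.sin(a)],e@[-np.sin(a),np.cos(a)]],1),"dark px",(w>0).sum(), G[m].min(),np.median(G[m]))
    p=pts(c,d,np.ones(d.shape,bool))
    k=(np.hypot(*(p[:,:2]-(.458,.335)).T)<.11)&(p[:,2]>.0095)&(p[:,2]<.03); r=cv2.minAreaRect((p[k,:2]*1000).astype(np.float32)); print("tray",r)
E
```

```text
scene cam at [ 0.01 -0.41  0.85]
scene B bore [481.7 -59.4] rel x,y [ 1.3 -0.1] dark px 47 53.666666666666664 113.33333333333334
scene D bore [521.8 157.1] rel x,y [0.3 0.2] dark px 33 49.666666666666664 113.66666666666667
tray ((459.3615417480469, 318.12188720703125), (147.24537658691406, 165.78433227539062), 7.955417633056641)
top cam at [0.31 0.08 1.14]
top B bore [485.9 -59.8] rel x,y [ 0.6 -0.8] dark px 35 0.0 152.33333333333334
top D bore [526.3 156.2] rel x,y [-0.6 -1.1] dark px 36 1.0 145.16666666666666
tray ((464.63800048828125, 316.7095947265625), (146.3783721923828, 164.9225616455078), 6.603160381317139)
```

{"name": "apply_moves", "arguments": {
  "moves": [
    [0, 0, 1.4, -1, -1, 0, 0],
    [0, 0, 2.8, -2, -2, 0, 0],
    [0, 0, 4.2, -3, -3, 0, 0],
    [0, 0, 5.6, -4, -4, 0, 0],
    [0, 0, 7, -5, -5, 0, 0],
    [0, 0, 8.4, -6, -6, 0, 0],
    [0, 0, 9.8, -6.5, -7, 0, 0],
    [0, 0, 11.2, -7, -8, 0, 0],
    [0, 0, 12.6, -7.3, -9, 0, 0],
    [0, 0, 14, -7.5, -10, 0, 0],
    [0, 0, 15.4, -7.6, -11, 0, 0],
    [0, 0, 16.8, -7.7, -12, 0, 0]
  ]
}}

```text
t: 1.8
eef_pos: [0.3402, 0.1355, 0.2317]
tool_rot: [0.001, 0.77, 0.638, 0.001]
contact_force: [0.6, -1.0, 0.4]
opening: 0.0856
gripper_force: 0.0
```

{"name": "apply_moves", "arguments": {
  "moves": [
    [0, 0, 0, -0.5, 1, 0, 0],
    [0, 0, 0, -1, 2, 0.2, 0],
    [0, 0, 0, -1.8, 2.8, 0.5, 0],
    [0, 0, 0, -2.6, 3.5, 0.8, 0],
    [0, 0, 0, -3.5, 4, 1.1, 0],
    [0, 0, 0, -4.4, 4.5, 1.4, 0],
    [0, 0, 0, -5.3, 4.9, 1.7, 0],
    [0, 0, 0, -6.2, 5.3, 2, 0],
    [0, 0, 0, -7, 5.6, 2.2, 0],
    [0, 0, 0, -7.76, 5.87, 2.4, 0],
    [0, 0, 0, -7.76, 5.87, 2.4, 0],
    [0, 0, 0, -7.76, 5.87, 2.4, 0]
  ]
}}

```text
t: 2.8
eef_pos: [0.5149, -0.2127, 0.1346]
tool_rot: [-0.0, 0.769, 0.639, 0.0]
contact_force: [-1.2, 0.5, -0.3]
opening: 0.0855
gripper_force: 0.0
```

```bash
cat >> h.py <<'E'
from scipy.spatial.transform import Rotation as Ro
def go(x,y,z,yaw=None):
    "units for a move to x,y,z (m), tool y axis at yaw (deg), tool pointing straight down"
    o=monitor.get_obs();q=o["tool_rot"];R=Ro.from_quat([q[1],q[2],q[3],q[0]])
    cy=np.degrees(np.arctan2(R.as_matrix()[1,1],R.as_matrix()[0,1]))
    yaw=cy if yaw is None else yaw
    b=np.radians(yaw);T=np.array([[-np.sin(b),np.cos(b),0],[np.cos(b),np.sin(b),0],[0,0,-1]])
    w=(R.inv()*Ro.from_matrix(T)).as_rotvec(degrees=True)/5
    s=R.inv().apply(np.array([x,y,z])-o["eef_pos"])/.04
    print("t",round(o["t"],2),"pos",np.round(o["eef_pos"],4),"yaw",round(cy,2),"F",np.round(o["contact_force"],1),"M",np.round(o["moment"],2),"open",round(o["opening"],4),"j6",round(o["joints"][5],2));print("turn",np.round(w,2),"shift",np.round(s,3))
E
python3 -c "
from h import *
go(.513,-.213,.058,-10)"
```

```text
t 2.8 pos [ 0.5149 -0.2127  0.1346] yaw -10.55 F [-1.2  0.5 -0.3] M [ 0.08  0.   -0.03] open 0.0855 j6 -0.41
turn [-0.   -0.   -0.11] shift [-0.018 -0.046  1.914]
```

{"name": "apply_moves", "arguments": {
  "moves": [
    [0, 0, 0, 0, 0, 0.7, 0],
    [0, 0, 0, 0, -0.04, 1.4, 0],
    [0, 0, 0, 0, -0.04, 1.95, 0],
    [0, 0, 0, 0, -0.04, 1.95, 60],
    [0, 0, 0, 0, -0.04, 1.95, 120],
    [0, 0, 0, 0, -0.04, 1.95, 160],
    [0, 0, 0, 0, -0.04, 1.95, 200],
    [0, 0, 0, 0, -0.04, 1.95, 255],
    [0, 0, 0, 0, -0.04, 1.95, 255],
    [0, 0, 0, 0, -0.04, 1.95, 255],
    [0, 0, 0, 0, -0.04, 1.95, 255],
    [0, 0, 0, 0, -0.04, 1.95, 255]
  ]
}}

```text
t: 3.8
eef_pos: [0.514, -0.2102, 0.0589]
tool_rot: [0.001, 0.768, 0.641, 0.0]
contact_force: [-0.2, 0.7, 7.0]
opening: 0.0172
gripper_force: 58.5
```

```bash
python3 -c "
from h import *
go(.513,-.213,.058,-10)"
```

```text
t 3.8 pos [ 0.514  -0.2102  0.0589] yaw -10.32 F [-0.2  0.7  7. ] M [0.16 0.08 0.03] open 0.0172 j6 -0.41
turn [ 0.03  0.01 -0.06] shift [-0.074 -0.013  0.023]
```

{"name": "apply_moves", "arguments": {
  "moves": [
    [0, 0, 0, 0, 0, -0.3, 255],
    [0, 0, 0, 0, 0, -0.8, 255],
    [0, 0, 0, 0, 0, -1.4, 255],
    [0, 0, 0, 0, 0, -1.8, 255],
    [0, 0, 0, 0, 0, -1.8, 255],
    [0, 0, 0, 0, 0, -1.8, 255],
    [0, 0, 0, 0, 0, -1.8, 255]
  ]
}}

```text
t: 4.38
eef_pos: [0.5125, -0.2094, 0.1286]
tool_rot: [-0.001, 0.768, 0.641, -0.0]
contact_force: [-0.7, 0.2, -1.5]
opening: 0.017
gripper_force: 58.7
```

```bash
python3 - <<'E'
from h import *
go(.484,-.0596,.130,-10)
ims=[]
for c in ("scene","top"):
    im,d=viewer.get_image(c); np.savez(c+"1.npz",im=im,d=d)
    ims.append(cv2.resize((im[200:320,300:420] if c=="scene" else im[140:260,290:410]),(400,400),interpolation=2))
cv2.imwrite("pics/g1.png",np.hstack(ims)[:,:,::-1])
go(.484,-.0596,.130,-10)
E
```

```text
t 4.38 pos [ 0.5125 -0.2094  0.1286] yaw -10.32 F [-0.7  0.2 -1.5] M [ 0.01 -0.01 -0.01] open 0.017 j6 -0.41
turn [-0.02 -0.01 -0.06] shift [ 3.557 -1.371 -0.031]
t 4.48 pos [ 0.5122 -0.2093  0.128 ] yaw -10.32 F [ 0.7  0.4 -1.8] M [-0.02  0.03 -0.02] open 0.0173 j6 -0.41
turn [-0.03 -0.01 -0.06] shift [ 3.555 -1.365 -0.043]
```

View pics/g1.png

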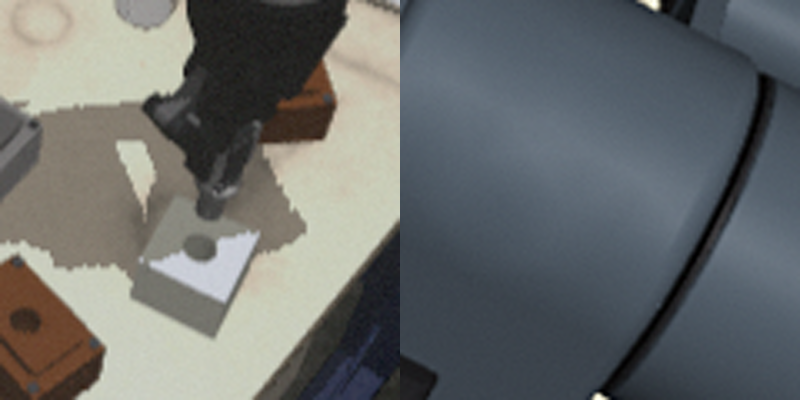

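The left panel shows the gauge hanging upright with its pin at (210,205), above the stand hole at (200,247). The right panel is blocked by the arm. I'll measure the pin against the TCP in the scene camera.

```bash
python3 - <<'E'
from h import *
f=np.load("scene1.npz");d=f["d"]
m=np.zeros(d.shape,bool);m[245:272,352:376]=True
p=pts("scene",d,m);p=p[(np.hypot(p[:,0]-.512,p[:,1]+.21)<.03)]
cam=np.array([.01,-.41]);dirv=np.array([.512,-.21])-cam;dirv/=np.hypot(*dirv);n=np.array([-dirv[1],dirv[0]])
for z0 in np.arange(.070,.125,.005):
    q=p[(p[:,2]>=z0)&(p[:,2]<z0+.005)]
    if len(q): 
        a=(q[:,:2]-[.512,-.21])@dirv*1000;b=(q[:,:2]-[.512,-.21])@n*1000
        print(round(z0,3),len(q),"depth min/med",np.round([a.min(),np.median(a)],1),"lat",np.round([b.min(),b.max(),b.mean()],1))
print(dirv,n,"lowest",p[p[:,2]>.06][:,2].min())
E
```

```text
0.085 10 depth min/med [-10.3  -8.3] lat [-7.1  4.8 -0.6]
0.09 11 depth min/med [-10.9  -9.1] lat [-8.4  6.3 -1.4]
0.095 10 depth min/med [-12.  -9.] lat [-7.8  5.8 -1. ]
0.1 14 depth min/med [-11.3  -8.8] lat [-8.5  5.  -1.9]
0.105 6 depth min/med [-10.3 -10.1] lat [-3.2  5.5  1.4]
0.11 1 depth min/med [-12.2 -12.2] lat [1.4 1.4 1.4]
0.115 25 depth min/med [-15.  -12.4] lat [-13.5  11.1  -2.7]
0.12 23 depth min/med [-16.2 -11.3] lat [-12.9   9.2  -4.4]
[0.92898632 0.37011407] [-0.37011407  0.92898632] lowest 0.08539262732912742
```

{"name": "apply_moves", "arguments": {
  "moves": [
    [0, 0, 0, 0.7, -0.28, 0, 255],
    [0, 0, 0, 1.6, -0.6, 0, 255],
    [0, 0, 0, 2.5, -0.95, 0, 255],
    [0, 0, 0, 3.3, -1.25, 0.2, 255],
    [0, 0, 0, 3.63, -1.38, 0.5, 255],
    [0, 0, 0, 3.63, -1.38, 0.7, 255],
    [0, 0, 0, 3.63, -1.38, 0.7, 255],
    [0, 0, 0, 3.63, -1.38, 0.7, 255],
    [0, 0, 0, 3.63, -1.38, 0.7, 255]
  ]
}}

```text
t: 5.23
eef_pos: [0.4859, -0.0585, 0.1012]
tool_rot: [0.001, 0.768, 0.64, 0.0]
contact_force: [0.7, 0.4, -1.7]
opening: 0.0173
gripper_force: 58.7
```

```bash
python3 - <<'E'
from h import *
go(.484,-.0567,.091)
E
```

```text
t 5.23 pos [ 0.4859 -0.0585  0.1012] yaw -10.39 F [ 0.7  0.4 -1.7] M [-0.05 -0.03  0.04] open 0.0173 j6 -0.17
turn [ 0.01  0.   -0.  ] shift [ 0.036 -0.055  0.255]
```

{"name": "apply_moves", "arguments": {
  "moves": [
    [0, 0, 0, 0.04, -0.055, 0, 255],
    [0, 0, 0, 0.04, -0.055, 0.1, 255],
    [0, 0, 0, 0.04, -0.055, 0.15, 255],
    [0, 0, 0, 0.04, -0.055, 0.15, 255],
    [0, 0, 0, 0.04, -0.055, 0.15, 255]
  ]
}}

```text
t: 5.65
eef_pos: [0.4829, -0.0554, 0.0952]
tool_rot: [-0.0, 0.768, 0.64, -0.0]
contact_force: [-0.5, -0.3, -1.0]
opening: 0.0171
gripper_force: 58.7
```

```bash
python3 - <<'E'
from h import *
go(.484,-.0567,.091)
E
```

```text
t 5.65 pos [ 0.4829 -0.0554  0.0952] yaw -10.34 F [-0.5 -0.3 -1. ] M [0.02 0.02 0.02] open 0.0171 j6 -0.16
turn [-0. -0. -0.] shift [-0.028  0.032  0.106]
```

{"name": "apply_moves", "arguments": {
  "moves": [
    [0, 0, 0, -0.02, 0.025, 0.04, 255],
    [0, 0, 0, -0.02, 0.025, 0.08, 255],
    [0, 0, 0, -0.02, 0.025, 0.12, 255],
    [0, 0, 0, -0.02, 0.025, 0.16, 255],
    [0, 0, 0, -0.02, 0.025, 0.16, 255]
  ]
}}

```text
t: 6.07
eef_pos: [0.484, -0.0562, 0.0886]
tool_rot: [0.0, 0.768, 0.641, 0.0]
contact_force: [-0.4, -0.1, -1.7]
opening: 0.0173
gripper_force: 58.7
```

```bash
python3 - <<'E'
from h import *
go(.484,-.0567,.086)
E
```

```text
t 6.07 pos [ 0.484  -0.0562  0.0886] yaw -10.32 F [-0.4 -0.1 -1.7] M [-0.01 -0.09 -0.  ] open 0.0173 j6 -0.17
turn [ 0.  0. -0.] shift [-0.013  0.003  0.066]
```

{"name": "apply_moves", "arguments": {
  "moves": [
    [0, 0, 0, 0, 0, 0.03, 255],
    [0, 0, 0, 0, 0, 0.06, 255],
    [0, 0, 0, 0, 0, 0.09, 255],
    [0, 0, 0, 0, 0, 0.1, 255],
    [0, 0, 0, 0, 0, 0.1, 255]
  ]
}}

```text
t: 6.48
eef_pos: [0.484, -0.0562, 0.0848]
tool_rot: [0.0, 0.768, 0.641, 0.0]
contact_force: [1.1, 0.8, -1.3]
opening: 0.0173
gripper_force: 58.7
```

```bash
python3 - <<'E'
from h import *
go(.484,-.0567,.082)
E
```

```text
t 6.48 pos [ 0.484  -0.0562  0.0848] yaw -10.32 F [ 1.1  0.8 -1.3] M [-0.01 -0.16 -0.02] open 0.0173 j6 -0.17
turn [ 0.  0. -0.] shift [-0.013  0.002  0.071]
```

{"name": "apply_moves", "arguments": {
  "moves": [
    [0, 0, 0, 0, 0.01, 0.03, 255],
    [0, 0, 0, 0, 0.02, 0.06, 255],
    [0, 0, 0, 0, 0.02, 0.09, 255],
    [0, 0, 0, 0, 0.02, 0.12, 255],
    [0, 0, 0, 0, 0.02, 0.12, 255]
  ]
}}

```text
t: 6.9
eef_pos: [0.4843, -0.0561, 0.0798]
tool_rot: [-0.0, 0.768, 0.641, -0.0]
contact_force: [-0.5, -0.3, -1.4]
opening: 0.0177
gripper_force: 58.7
```

```bash
python3 - <<'E'
from h import *
go(.484,-.0567,.082)
E
```

```text
t 6.9 pos [ 0.4843 -0.0561  0.0798] yaw -10.32 F [-0.5 -0.3 -1.4] M [ 0.03  0.02 -0.03] open 0.0177 j6 -0.17
turn [-0.01 -0.   -0.  ] shift [-0.015 -0.005 -0.055]
```

{"name": "apply_moves", "arguments": {
  "moves": [
    [0, 0, 0, 0, 0, 0.04, 255],
    [0, 0, 0, 0, 0, 0.08, 255],
    [0, 0, 0, 0, 0, 0.12, 255],
    [0, 0, 0, 0, 0, 0.16, 255],
    [0, 0, 0, 0, 0, 0.18, 255],
    [0, 0, 0, 0, 0, 0.18, 255]
  ]
}}

```text
t: 7.4
eef_pos: [0.4845, -0.0562, 0.0727]
tool_rot: [-0.0, 0.768, 0.641, -0.0]
contact_force: [0.2, 0.2, -1.6]
opening: 0.0175
gripper_force: 58.7
```

{"name": "apply_moves", "arguments": {
  "moves": [
    [0, 0, 0, 0, 0, 0.03, 255],
    [0, 0, 0, 0, 0, 0.05, 255],
    [0, 0, 0, 0, 0, 0.05, 255]
  ]
}}

```text
t: 7.65
eef_pos: [0.4846, -0.0563, 0.0708]
tool_rot: [-0.0, 0.768, 0.641, -0.0]
contact_force: [0.1, -0.0, -2.2]
opening: 0.0172
gripper_force: 58.7
```

```bash
python3 - <<'E'
from h import *
go(.484,-.0567,.069)
E
```

```text
t 7.65 pos [ 0.4846 -0.0563  0.0708] yaw -10.32 F [ 0.1 -0.  -2.2] M [0. 0. 0.] open 0.0172 j6 -0.17
turn [-0. -0. -0.] shift [-0.013 -0.012  0.045]
```

{"name": "apply_moves", "arguments": {
  "moves": [
    [0, 0, 0, 0, 0, 0.02, 255],
    [0, 0, 0, 0, 0, 0.04, 255],
    [0, 0, 0, 0, 0, 0.04, 255],
    [0, 0, 0, 0, 0, 0.04, 255]
  ]
}}

```text
t: 7.98
eef_pos: [0.4846, -0.0563, 0.0693]
tool_rot: [-0.0, 0.768, 0.641, -0.0]
contact_force: [0.0, -0.3, -0.7]
opening: 0.0174
gripper_force: 58.7
```

{"name": "apply_moves", "arguments": {
  "moves": [
    [0, 0, 0, 0, 0, 0.02, 255],
    [0, 0, 0, 0, 0, 0.03, 255],
    [0, 0, 0, 0, 0, 0.03, 255],
    [0, 0, 0, 0, 0, 0.03, 255]
  ]
}}

```text
t: 8.32
eef_pos: [0.4846, -0.0563, 0.0681]
tool_rot: [-0.0, 0.768, 0.641, -0.0]
contact_force: [-0.9, -0.1, -0.8]
opening: 0.017
gripper_force: 58.7
```

{"name": "apply_moves", "arguments": {
  "moves": [
    [0, 0, 0, 0, 0, 0.02, 255],
    [0, 0, 0, 0, 0, 0.03, 255],
    [0, 0, 0, 0, 0, 0.03, 255],
    [0, 0, 0, 0, 0, 0.03, 255]
  ]
}}

```text
t: 8.65
eef_pos: [0.4846, -0.0563, 0.0669]
tool_rot: [-0.0, 0.768, 0.641, -0.0]
contact_force: [0.7, 0.2, -1.5]
opening: 0.0173
gripper_force: 58.7
```

{"name": "apply_moves", "arguments": {
  "moves": [
    [0, 0, 0, 0, 0, 0.01, 255],
    [0, 0, 0, 0, 0, 0.02, 255],
    [0, 0, 0, 0, 0, 0.02, 255],
    [0, 0, 0, 0, 0, 0.02, 255]
  ]
}}

```text
t: 8.98
eef_pos: [0.4846, -0.0563, 0.0661]
tool_rot: [-0.0, 0.768, 0.641, -0.0]
contact_force: [-0.4, 0.6, -1.9]
opening: 0.0174
gripper_force: 58.7
```

{"name": "apply_moves", "arguments": {
  "moves": [
    [0, 0, 0, 0, 0, 0.02, 255],
    [0, 0, 0, 0, 0, 0.04, 255],
    [0, 0, 0, 0, 0, 0.04, 255],
    [0, 0, 0, 0, 0, 0.04, 255]
  ]
}}

```text
t: 9.32
eef_pos: [0.4846, -0.0562, 0.0644]
tool_rot: [-0.0, 0.768, 0.641, -0.0]
contact_force: [0.1, 0.6, -2.0]
opening: 0.0174
gripper_force: 58.7
```

{"name": "apply_moves", "arguments": {
  "moves": [
    [0, 0, 0, 0, 0, 0.02, 255],
    [0, 0, 0, 0, 0, 0.04, 255],
    [0, 0, 0, 0, 0, 0.04, 255],
    [0, 0, 0, 0, 0, 0.04, 255]
  ]
}}

```text
t: 9.65
eef_pos: [0.4846, -0.0563, 0.0628]
tool_rot: [-0.0, 0.768, 0.641, -0.0]
contact_force: [-1.2, 0.6, -1.8]
opening: 0.017
gripper_force: 58.7
```

{"name": "apply_moves", "arguments": {
  "moves": [
    [0, 0, 0, 0, 0, 0.02, 255],
    [0, 0, 0, 0, 0, 0.03, 255],
    [0, 0, 0, 0, 0, 0.03, 255],
    [0, 0, 0, 0, 0, 0.03, 255]
  ]
}}

```text
t: 9.98
eef_pos: [0.4846, -0.0563, 0.0617]
tool_rot: [-0.0, 0.768, 0.641, -0.0]
contact_force: [-0.6, 0.3, -1.4]
opening: 0.017
gripper_force: 58.7
```

{"name": "apply_moves", "arguments": {
  "moves": [
    [0, 0, 0, 0, 0, 0.02, 255],
    [0, 0, 0, 0, 0, 0.03, 255],
    [0, 0, 0, 0, 0, 0.03, 255],
    [0, 0, 0, 0, 0, 0.03, 255]
  ]
}}

```text
t: 10.32
eef_pos: [0.4847, -0.0563, 0.0609]
tool_rot: [0.0, 0.768, 0.641, 0.0]
contact_force: [-0.3, 0.2, 4.4]
opening: 0.0174
gripper_force: 59.4
```

{"name": "apply_moves", "arguments": {
  "moves": [
    [0, 0, 0, 0, 0, -0.4, 255],
    [0, 0, 0, 0, 0, -0.9, 255],
    [0, 0, 0, 0, 0, -1.3, 255],
    [0, 0, 0, 0.5, 0, -1.4, 255],
    [0, 0, 0, 1.4, 0, -1.4, 255],
    [0, 0, 0, 2.3, 0, -1.4, 255],
    [0, 0, 0, 3.2, 0, -1.4, 255],
    [0, 0, 0, 4.1, 0, -1.4, 255],
    [0, 0, 0, 5, 0, -1.4, 255],
    [0, 0, 0, 5.5, 0.02, -1.2, 255],
    [0, 0, 0, 5.5, 0.02, -1.0, 255],
    [0, 0, 0, 5.5, 0.02, -1.0, 255]
  ]
}}

```text
t: 11.32
eef_pos: [0.5233, 0.1609, 0.0987]
tool_rot: [-0.001, 0.767, 0.642, -0.002]
contact_force: [0.0, -0.7, -1.5]
opening: 0.017
gripper_force: 59.1
```

{"name": "apply_moves", "arguments": {
  "moves": [
    [0, 0, 0, 0, 0, 0, 255],
    [0, 0, 0, 0, 0, 0, 255],
    [0, 0, 0, 0, 0, 0, 255]
  ]
}}

```text
t: 11.57
eef_pos: [0.5248, 0.1588, 0.1007]
tool_rot: [0.0, 0.768, 0.64, -0.0]
contact_force: [-0.8, -0.2, -0.5]
opening: 0.0173
gripper_force: 59.1
```

```bash
python3 - <<'E'
from h import *
go(.5248,.1600,.0935,-10.32)
E
```

```text
t 11.57 pos [0.5248 0.1588 0.1007] yaw -10.42 F [-0.8 -0.2 -0.5] M [-0.03 -0.   -0.01] open 0.0173 j6 0.27
turn [-0.    0.   -0.02] shift [ 0.03  -0.006  0.179]
```

{"name": "apply_moves", "arguments": {
  "moves": [
    [0, 0, 0, 0.02, 0, 0.06, 255],
    [0, 0, 0, 0.02, 0, 0.12, 255],
    [0, 0, 0, 0.02, 0, 0.18, 255],
    [0, 0, 0, 0.02, 0, 0.2, 255],
    [0, 0, 0, 0.02, 0, 0.2, 255]
  ]
}}

```text
t: 11.98
eef_pos: [0.5247, 0.1606, 0.0922]
tool_rot: [-0.0, 0.768, 0.641, -0.0]
contact_force: [0.8, -0.2, -0.7]
opening: 0.0174
gripper_force: 59.1
```

{"name": "apply_moves", "arguments": {
  "moves": [
    [0, 0, 0, 0, 0, 0.03, 255],
    [0, 0, 0, 0, 0, 0.06, 255],
    [0, 0, 0, 0, 0, 0.06, 255],
    [0, 0, 0, 0, 0, 0.06, 255]
  ]
}}

```text
t: 12.32
eef_pos: [0.5249, 0.1609, 0.0901]
tool_rot: [-0.0, 0.768, 0.641, -0.0]
contact_force: [0.3, -0.3, -1.6]
opening: 0.0175
gripper_force: 59.1
```

```bash
python3 - <<'E'
from h import *
go(.5248,.1600,.0935,-10.32)
E
```

```text
t 12.32 pos [0.5249 0.1609 0.0901] yaw -10.31 F [ 0.3 -0.3 -1.6] M [0.03 0.   0.08] open 0.0175 j6 0.27
turn [-0.  0.  0.] shift [-0.022  0.001 -0.086]
```

{"name": "apply_moves", "arguments": {
  "moves": [
    [0, 0, 0, -0.01, 0, 0.02, 255],
    [0, 0, 0, -0.01, 0, 0.04, 255],
    [0, 0, 0, -0.01, 0, 0.05, 255],
    [0, 0, 0, -0.01, 0, 0.05, 255]
  ]
}}

```text
t: 12.65
eef_pos: [0.5248, 0.1604, 0.088]
tool_rot: [-0.0, 0.768, 0.641, -0.0]
contact_force: [0.1, -0.3, -1.0]
opening: 0.0174
gripper_force: 59.1
```

{"name": "apply_moves", "arguments": {
  "moves": [
    [0, 0, 0, 0, 0, 0.02, 255],
    [0, 0, 0, 0, 0, 0.04, 255],
    [0, 0, 0, 0, 0, 0.05, 255],
    [0, 0, 0, 0, 0, 0.05, 255]
  ]
}}

```text
t: 12.98
eef_pos: [0.5248, 0.1604, 0.086]
tool_rot: [-0.0, 0.768, 0.641, -0.0]
contact_force: [0.9, -0.2, -1.5]
opening: 0.0177
gripper_force: 59.1
```

```bash
python3 - <<'E'
from h import *
go(.5248,.1600,.0935,-10.32)
E
```

```text
t 12.98 pos [0.5248 0.1604 0.086 ] yaw -10.32 F [ 0.9 -0.2 -1.5] M [-0.03 -0.01 -0.04] open 0.0177 j6 0.27
turn [-0.  0.  0.] shift [-0.01   0.002 -0.188]
```

{"name": "apply_moves", "arguments": {
  "moves": [
    [0, 0, 0, 0, 0, 0.05, 255],
    [0, 0, 0, 0, 0, 0.1, 255],
    [0, 0, 0, 0, 0, 0.15, 255],
    [0, 0, 0, 0, 0, 0.15, 255],
    [0, 0, 0, 0, 0, 0.15, 255]
  ]
}}

```text
t: 13.4
eef_pos: [0.5247, 0.1604, 0.0799]
tool_rot: [-0.0, 0.768, 0.641, -0.0]
contact_force: [0.4, -0.8, -0.8]
opening: 0.0172
gripper_force: 59.1
```

{"name": "apply_moves", "arguments": {
  "moves": [
    [0, 0, 0, 0, 0, 0.05, 255],
    [0, 0, 0, 0, 0, 0.1, 255],
    [0, 0, 0, 0, 0, 0.15, 255],
    [0, 0, 0, 0, 0, 0.15, 255],
    [0, 0, 0, 0, 0, 0.15, 255]
  ]
}}

```text
t: 13.82
eef_pos: [0.5247, 0.1604, 0.0739]
tool_rot: [-0.0, 0.768, 0.641, -0.0]
contact_force: [-0.8, -0.1, -1.5]
opening: 0.0175
gripper_force: 59.1
```

{"name": "apply_moves", "arguments": {
  "moves": [
    [0, 0, 0, 0, 0, 0.02, 255],
    [0, 0, 0, 0, 0, 0.03, 255],
    [0, 0, 0, 0, 0, 0.03, 255],
    [0, 0, 0, 0, 0, 0.03, 255]
  ]
}}

```text
t: 14.15
eef_pos: [0.5249, 0.1604, 0.0729]
tool_rot: [-0.0, 0.768, 0.641, 0.0]
contact_force: [0.7, -0.2, -1.4]
opening: 0.0174
gripper_force: 59.1
```

Now I'll go down in 1 mm steps, checking the force after each one.

{"name": "apply_moves", "arguments": {
  "moves": [
    [0, 0, 0, 0, 0, 0.02, 255],
    [0, 0, 0, 0, 0, 0.03, 255],
    [0, 0, 0, 0, 0, 0.03, 255],
    [0, 0, 0, 0, 0, 0.03, 255]
  ]
}}

```text
t: 14.48
eef_pos: [0.5249, 0.1604, 0.0717]
tool_rot: [-0.0, 0.768, 0.641, -0.0]
contact_force: [0.3, 0.3, -1.1]
opening: 0.0173
gripper_force: 59.1
```

{"name": "apply_moves", "arguments": {
  "moves": [
    [0, 0, 0, 0, 0, 0.02, 255],
    [0, 0, 0, 0, 0, 0.02, 255],
    [0, 0, 0, 0, 0, 0.02, 255],
    [0, 0, 0, 0, 0, 0.02, 255]
  ]
}}

```text
t: 14.82
eef_pos: [0.5249, 0.1604, 0.0709]
tool_rot: [-0.0, 0.768, 0.641, -0.0]
contact_force: [0.4, 0.6, -1.3]
opening: 0.0172
gripper_force: 59.1
```

{"name": "apply_moves", "arguments": {
  "moves": [
    [0, 0, 0, 0, 0, 0.02, 255],
    [0, 0, 0, 0, 0, 0.02, 255],
    [0, 0, 0, 0, 0, 0.02, 255],
    [0, 0, 0, 0, 0, 0.02, 255]
  ]
}}

```text
t: 15.15
eef_pos: [0.525, 0.1604, 0.0703]
tool_rot: [0.0, 0.768, 0.641, 0.0]
contact_force: [0.1, -0.3, 1.4]
opening: 0.0174
gripper_force: 59.4
```

{"name": "apply_moves", "arguments": {
  "moves": [
    [0, 0, 0, 0, 0, 0.02, 255],
    [0, 0, 0, 0, 0, 0.02, 255],
    [0, 0, 0, 0, 0, 0.02, 255],
    [0, 0, 0, 0, 0, 0.02, 255]
  ]
}}

```text
t: 15.48
eef_pos: [0.5251, 0.1605, 0.0697]
tool_rot: [0.0, 0.768, 0.641, 0.0]
contact_force: [-0.6, 0.4, 5.4]
opening: 0.017
gripper_force: 59.9
```

D stops the pin at about 20.5 mm with a spring-like rise in force, while B took it all the way to the collar. I'll take the gauge back to B.

{"name": "apply_moves", "arguments": {
  "moves": [
    [0, 0, 0, 0, 0, -0.4, 255],
    [0, 0, 0, 0, 0, -0.9, 255],
    [0, 0, 0, 0, 0, -1.2, 255],
    [0, 0, 0, -0.5, 0, -1.2, 255],
    [0, 0, 0, -1.4, 0, -1.2, 255],
    [0, 0, 0, -2.3, 0, -1.2, 255],
    [0, 0, 0, -3.2, 0, -1.2, 255],
    [0, 0, 0, -4.1, 0, -1.2, 255],
    [0, 0, 0, -5, 0, -1.1, 255],
    [0, 0, 0, -5.5, -0.02, -0.9, 255],
    [0, 0, 0, -5.5, -0.02, -0.8, 255],
    [0, 0, 0, -5.5, -0.02, -0.7, 255]
  ]
}}

```text
t: 16.48
eef_pos: [0.4843, -0.0568, 0.0966]
tool_rot: [-0.001, 0.769, 0.639, -0.0]
contact_force: [0.5, 1.0, -1.3]
opening: 0.0176
gripper_force: 59.1
```

{"name": "apply_moves", "arguments": {
  "moves": [
    [0, 0, 0, 0, 0, 0, 255],
    [0, 0, 0, 0, 0, 0, 255],
    [0, 0, 0, 0, 0, 0, 255]
  ]
}}

```text
t: 16.73
eef_pos: [0.4848, -0.0547, 0.0973]
tool_rot: [-0.0, 0.767, 0.641, 0.0]
contact_force: [0.3, 0.7, -2.3]
opening: 0.0173
gripper_force: 59.1
```

```bash
python3 - <<'E'
from h import *
go(.4847,-.0563,.09,-10.32)
E
```

```text
t 16.73 pos [ 0.4848 -0.0547  0.0973] yaw -10.2 F [ 0.3  0.7 -2.3] M [ 0.01 -0.01 -0.01] open 0.0173 j6 -0.16
turn [-0.   -0.    0.02] shift [-0.04   0.003  0.183]
```

{"name": "apply_moves", "arguments": {
  "moves": [
    [0, 0, 0, -0.03, 0, 0.05, 255],
    [0, 0, 0, -0.03, 0, 0.1, 255],
    [0, 0, 0, -0.03, 0, 0.15, 255],
    [0, 0, 0, -0.03, 0, 0.18, 255],
    [0, 0, 0, -0.03, 0, 0.18, 255],
    [0, 0, 0, -0.03, 0, 0.18, 255]
  ]
}}

```text
t: 17.23
eef_pos: [0.4844, -0.057, 0.09]
tool_rot: [-0.0, 0.768, 0.641, -0.0]
contact_force: [-0.0, 1.1, -0.5]
opening: 0.0172
gripper_force: 59.1
```

```bash
python3 - <<'E'
from h import *
go(.4847,-.0563,.086,-10.32)
E
```

```text
t 17.23 pos [ 0.4844 -0.057   0.09  ] yaw -10.31 F [-0.   1.1 -0.5] M [-0.   -0.04  0.04] open 0.0172 j6 -0.17
turn [-0. -0.  0.] shift [0.018 0.003 0.1  ]
```

{"name": "apply_moves", "arguments": {
  "moves": [
    [0, 0, 0, 0.015, 0, 0.03, 255],
    [0, 0, 0, 0.015, 0, 0.06, 255],
    [0, 0, 0, 0.015, 0, 0.09, 255],
    [0, 0, 0, 0.015, 0, 0.1, 255],
    [0, 0, 0, 0.015, 0, 0.1, 255]
  ]
}}

```text
t: 17.65
eef_pos: [0.4845, -0.0565, 0.086]
tool_rot: [-0.0, 0.768, 0.641, -0.0]
contact_force: [0.9, 0.6, -0.6]
opening: 0.0174
gripper_force: 59.1
```

{"name": "apply_moves", "arguments": {
  "moves": [
    [0, 0, 0, 0, 0, 0.05, 255],
    [0, 0, 0, 0, 0, 0.1, 255],
    [0, 0, 0, 0, 0, 0.15, 255],
    [0, 0, 0, 0, 0, 0.2, 255],
    [0, 0, 0, 0, 0, 0.2, 255]
  ]
}}

```text
t: 18.07
eef_pos: [0.4843, -0.0564, 0.0777]
tool_rot: [-0.0, 0.768, 0.641, -0.0]
contact_force: [-0.1, -0.5, -1.2]
opening: 0.017
gripper_force: 59.1
```

{"name": "apply_moves", "arguments": {
  "moves": [
    [0, 0, 0, 0, 0, 0.05, 255],
    [0, 0, 0, 0, 0, 0.1, 255],
    [0, 0, 0, 0, 0, 0.15, 255],
    [0, 0, 0, 0, 0, 0.2, 255],
    [0, 0, 0, 0, 0, 0.2, 255]
  ]
}}

```text
t: 18.48
eef_pos: [0.4844, -0.0564, 0.0697]
tool_rot: [-0.0, 0.768, 0.641, -0.0]
contact_force: [-0.1, 0.9, -1.3]
opening: 0.0168
gripper_force: 59.1
```

{"name": "apply_moves", "arguments": {
  "moves": [
    [0, 0, 0, 0, 0, 0.04, 255],
    [0, 0, 0, 0, 0, 0.08, 255],
    [0, 0, 0, 0, 0, 0.1, 255],
    [0, 0, 0, 0, 0, 0.1, 255],
    [0, 0, 0, 0, 0, 0.1, 255]
  ]
}}

```text
t: 18.9
eef_pos: [0.4846, -0.0564, 0.0661]
tool_rot: [-0.0, 0.768, 0.641, -0.0]
contact_force: [0.3, 0.6, -1.7]
opening: 0.0172
gripper_force: 59.1
```

{"name": "apply_moves", "arguments": {
  "moves": [
    [0, 0, 0, 0, 0, 0.04, 255],
    [0, 0, 0, 0, 0, 0.08, 255],
    [0, 0, 0, 0, 0, 0.09, 255],
    [0, 0, 0, 0, 0, 0.09, 255]
  ]
}}

```text
t: 19.23
eef_pos: [0.4845, -0.0564, 0.0623]
tool_rot: [-0.0, 0.768, 0.641, -0.0]
contact_force: [-0.8, -0.2, -1.6]
opening: 0.0172
gripper_force: 59.1
```

{"name": "apply_moves", "arguments": {
  "moves": [
    [0, 0, 0, 0, 0, 0.02, 255],
    [0, 0, 0, 0, 0, 0.04, 255],
    [0, 0, 0, 0, 0, 0.04, 255],
    [0, 0, 0, 0, 0, 0.04, 255]
  ]
}}

```text
t: 19.57
eef_pos: [0.4847, -0.0565, 0.061]
tool_rot: [0.0, 0.768, 0.641, 0.0]
contact_force: [-0.1, -0.0, -0.2]
opening: 0.0171
gripper_force: 59.4
```

{"name": "apply_moves", "arguments": {
  "moves": [
    [0, 0, 0, 0, 0, 0.01, 255],
    [0, 0, 0, 0, 0, 0.01, 255],
    [0, 0, 0, 0, 0, 0.01, 255]
  ]
}}

```text
t: 19.82
eef_pos: [0.4847, -0.0565, 0.0609]
tool_rot: [0.0, 0.768, 0.641, 0.0]
contact_force: [-1.4, 0.2, 3.6]
opening: 0.0174
gripper_force: 60.0
```

{"name": "apply_moves", "arguments": {
  "moves": [
    [0, 0, 0, 0, 0, 0, 180],
    [0, 0, 0, 0, 0, 0, 140],
    [0, 0, 0, 0, 0, 0, 90],
    [0, 0, 0, 0, 0, 0, 50],
    [0, 0, 0, 0, 0, 0, 0],
    [0, 0, 0, 0, 0, 0, 0],
    [0, 0, 0, 0, 0, -0.5, 0],
    [0, 0, 0, 0, 0, -1.3, 0],
    [0, 0, 0, 0, 0, -2.2, 0],
    [0, 0, 0, 0, 0, -2.6, 0]
  ]
}}

```text
t: 20.65
eef_pos: [0.4861, -0.0569, 0.1677]
tool_rot: [0.002, 0.768, 0.641, 0.001]
contact_force: [0.7, -0.2, 0.4]
opening: 0.0853
gripper_force: 0.0
```

```bash
python3 - <<'E'
from h import *
go(.5248,.1570,.150,81)
E
```

```text
t 20.65 pos [ 0.4861 -0.0569  0.1677] yaw -10.31 F [ 0.7 -0.2  0.4] M [ 0.03 -0.07 -0.05] open 0.0853 j6 -0.17
turn [  0.04   0.05 -18.26] shift [ 5.435 -0.008  0.439]
```

{"name": "apply_moves", "arguments": {
  "moves": [
    [0, 0, -1.4, 0.4, 0, -0.1, 0],
    [0, 0, -2.8, 1.2, 0, 0, 0],
    [0, 0, -4.2, 2, 0, 0, 0],
    [0, 0, -5.6, 2.8, 0, 0, 0],
    [0, 0, -7, 3.6, 0, 0, 0],
    [0, 0, -8.4, 4.4, 0, 0, 0],
    [0, 0, -9.8, 5.2, 0, 0.1, 0],
    [0, 0, -11.2, 5.43, 0, 0.2, 0],
    [0, 0, -12.6, 5.43, 0, 0.4, 0],
    [0, 0, -14, 5.43, 0, 0.6, 0],
    [0, 0, -15.4, 5.43, 0, 0.8, 0],
    [0, 0, -16.8, 5.43, 0, 1, 0]
  ]
}}

```text
t: 21.65
eef_pos: [0.5232, 0.1575, 0.124]
tool_rot: [-0.0, 0.139, 0.99, -0.0]
contact_force: [-0.3, -0.6, -0.5]
opening: 0.0854
gripper_force: 0.0
```

{"name": "apply_moves", "arguments": {
  "moves": [
    [0, 0, -1.4, 0, 0, 0, 0],
    [0, 0, -1.4, 0, 0, 0, 0],
    [0, 0, -1.4, 0, 0, 0, 0]
  ]
}}

```text
t: 21.9
eef_pos: [0.5234, 0.1572, 0.1244]
tool_rot: [-0.0, 0.083, 0.997, -0.0]
contact_force: [-0.5, 0.1, 0.5]
opening: 0.0852
gripper_force: 0.0
```

```bash
python3 - <<'E'
from h import *
im,d=viewer.get_image("scene"); cv2.imwrite("pics/v2.png",cv2.resize(im[140:300,170:390],(770,560),interpolation=2)[:,:,::-1])
p=pts("scene",d,np.ones(d.shape,bool))
k=(np.hypot(p[:,0]-.482,p[:,1]+.059)<.02)&(p[:,2]>.07);q=p[k]
print("handle top z",np.percentile(q[:,2],[90,98]),"top centre",q[q[:,2]>.097][:,:2].mean(0))
go(.5245,.1575,.006,81)
E
```

```text
handle top z [0.10352292 0.1050126 ] top centre [ 0.48057081 -0.0604452 ]
t 21.95 pos [0.5236 0.1572 0.1246] yaw 80.51 F [-0.5  0.  -0.2] M [-0.01 -0.   -0.04] open 0.0854 j6 -1.32
turn [ 0.   0.  -0.1] shift [-0.022  0.01   2.964]
```

View pics/v2.png

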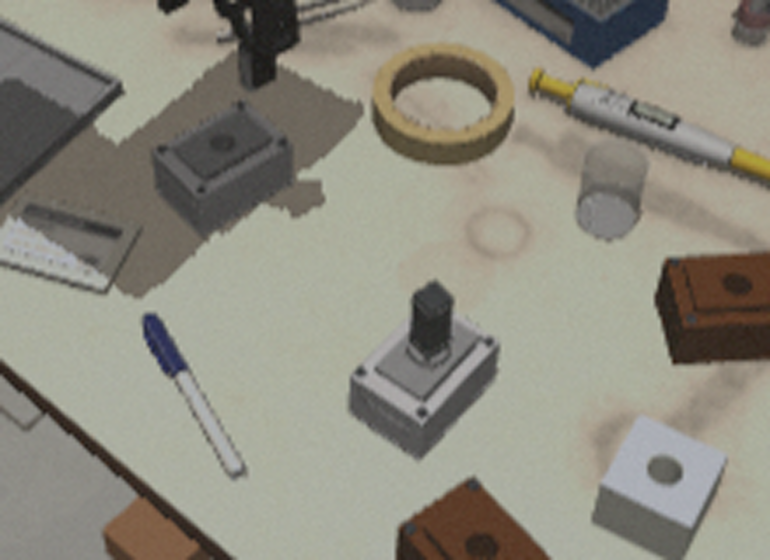

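The picture shows the gauge standing with its collar on adapter B's bush plate at (432,350), with the handle top measured at about 0.103 m as expected. Adapter D is at (222,165) under the open gripper. I'll go down and grip it.

{"name": "apply_moves", "arguments": {
  "moves": [
    [0, 0, -0.1, -0.02, 0.01, 0.7, 0],
    [0, 0, -0.1, -0.02, 0.01, 1.4, 0],
    [0, 0, -0.1, -0.02, 0.01, 2, 0],
    [0, 0, -0.1, -0.02, 0.01, 2.5, 0],
    [0, 0, -0.1, -0.02, 0.01, 2.9, 0],
    [0, 0, -0.1, -0.02, 0.01, 2.95, 0],
    [0, 0, -0.1, -0.02, 0.01, 2.95, 40],
    [0, 0, -0.1, -0.02, 0.01, 2.95, 80],
    [0, 0, -0.1, -0.02, 0.01, 2.95, 120],
    [0, 0, -0.1, -0.02, 0.01, 2.95, 255],
    [0, 0, -0.1, -0.02, 0.01, 2.95, 255],
    [0, 0, -0.1, -0.02, 0.01, 2.95, 255]
  ]
}}

```text
t: 22.95
eef_pos: [0.5254, 0.1575, 0.0079]
tool_rot: [0.001, 0.077, 0.997, 0.0]
contact_force: [-0.3, -1.1, 6.4]
opening: 0.0553
gripper_force: 66.6
```

```bash
python3 - <<'E'
from h import *
for c in ("scene","top"):
    d=np.load(c+".npz")["d"];p=pts(c,d,np.ones(d.shape,bool))
    k=(np.abs(p[:,0]-.458)<.09)&(p[:,1]>.25)&(p[:,1]<.42)&(p[:,2]>.0095)&(p[:,2]<.02); print(k.sum(),cv2.minAreaRect((p[k,:2]*1000).astype(np.float32)))
go(.5245,.1575,.006,81)
E
```

```text
431 ((457.82806396484375, 329.09521484375), (147.24537658691406, 143.62452697753906), 7.955417633056641)
340 ((463.3037414550781, 333.7225646972656), (144.78030395507812, 130.92724609375), 7.503126621246338)
t 22.95 pos [0.5254 0.1575 0.0079] yaw 81.18 F [-0.3 -1.1  6.4] M [-0.29  0.11  0.04] open 0.0553 j6 -1.33
turn [0.01 0.03 0.04] shift [ 0.022 -0.002  0.048]
```

{"name": "apply_moves", "arguments": {
  "moves": [
    [0, 0, 0, 0, 0, -0.3, 255],
    [0, 0, 0, 0, 0, -0.8, 255],
    [0, 0, 0, 0, 0.1, -1.3, 255],
    [0, 0, -0.5, 0.3, 0.6, -1.5, 255],
    [0, 0, -1, 0.7, 1.2, -1.5, 255],
    [0, 0, -1.5, 1.1, 1.9, -1.5, 255],
    [0, 0, -2, 1.5, 2.6, -1.5, 255],
    [0, 0, -2.5, 1.9, 3.3, -1.5, 255],
    [0, 0, -3, 2.2, 3.9, -1.5, 255],
    [0, 0, -3.3, 2.26, 4.09, -1.4, 255],
    [0, 0, -3.3, 2.26, 4.09, -1.2, 255],
    [0, 0, -3.3, 2.26, 4.09, -1.2, 255]
  ]
}}

```text
t: 23.95
eef_pos: [0.4587, 0.3324, 0.0531]
tool_rot: [-0.002, -0.067, 0.998, -0.001]
contact_force: [-0.6, -0.3, -6.1]
opening: 0.0552
gripper_force: 65.3
```

{"name": "apply_moves", "arguments": {
  "moves": [
    [0, 0, 0, 0, 0, 0, 255],
    [0, 0, 0, 0, 0, 0, 255],
    [0, 0, 0, 0, 0, 0, 255]
  ]
}}

```text
t: 24.2
eef_pos: [0.4607, 0.3318, 0.0545]
tool_rot: [-0.0, -0.066, 0.998, -0.0]
contact_force: [0.2, 0.1, -4.2]
opening: 0.0551
gripper_force: 65.3
```

```bash
python3 - <<'E'
from h import *
go(.461,.333,.0135,97.7)
E
```

```text
t 24.2 pos [0.4607 0.3318 0.0545] yaw 97.55 F [ 0.2  0.1 -4.2] M [-0.02  0.01  0.09] open 0.0551 j6 -1.27
turn [-0.   -0.   -0.03] shift [-0.013  0.029  1.024]
```

{"name": "apply_moves", "arguments": {
  "moves": [
    [0, 0, 0, 0, 0.02, 0.3, 255],
    [0, 0, 0, 0, 0.02, 0.6, 255],
    [0, 0, 0, 0, 0.02, 0.8, 255],
    [0, 0, 0, 0, 0.02, 0.95, 255],
    [0, 0, 0, 0, 0.02, 0.98, 255],
    [0, 0, 0, 0, 0.02, 0.98, 255],
    [0, 0, 0, 0, 0.02, 0.98, 255]
  ]
}}

```text
t: 24.78
eef_pos: [0.4601, 0.3339, 0.0151]
tool_rot: [-0.0, -0.067, 0.998, -0.0]
contact_force: [0.1, 0.9, -4.0]
opening: 0.055
gripper_force: 65.5
```

{"name": "apply_moves", "arguments": {
  "moves": [
    [0, 0, 0, 0, 0, 0.03, 255],
    [0, 0, 0, 0, 0, 0.04, 255],
    [0, 0, 0, 0, 0, 0.04, 255],
    [0, 0, 0, 0, 0, 0.04, 255]
  ]
}}

```text
t: 25.12
eef_pos: [0.4601, 0.3339, 0.014]
tool_rot: [0.0, -0.067, 0.998, 0.0]
contact_force: [0.4, 0.2, -5.5]
opening: 0.0555
gripper_force: 65.5
```

{"name": "apply_moves", "arguments": {
  "moves": [
    [0, 0, 0, 0, 0, 0.02, 255],
    [0, 0, 0, 0, 0, 0.03, 255],
    [0, 0, 0, 0, 0, 0.03, 255],
    [0, 0, 0, 0, 0, 0.03, 255]
  ]
}}

```text
t: 25.45
eef_pos: [0.4599, 0.3338, 0.0125]
tool_rot: [-0.0, -0.067, 0.998, -0.0]
contact_force: [-1.2, -0.1, -5.5]
opening: 0.0553
gripper_force: 65.5
```

{"name": "apply_moves", "arguments": {
  "moves": [
    [0, 0, 0, 0, 0, 0.01, 255],
    [0, 0, 0, 0, 0, 0.02, 255],
    [0, 0, 0, 0, 0, 0.02, 255],
    [0, 0, 0, 0, 0, 0.02, 255]
  ]
}}

```text
t: 25.78
eef_pos: [0.46, 0.3338, 0.012]
tool_rot: [0.0, -0.067, 0.998, 0.0]
contact_force: [-0.9, -0.4, -1.7]
opening: 0.0554
gripper_force: 66.0
```

{"name": "apply_moves", "arguments": {
  "moves": [
    [0, 0, 0, 0, 0, 0.01, 255],
    [0, 0, 0, 0, 0, 0.01, 255],
    [0, 0, 0, 0, 0, 0.01, 80],
    [0, 0, 0, 0, 0, 0.01, 60],
    [0, 0, 0, 0, 0, 0.01, 45],
    [0, 0, 0, 0, 0, 0.01, 45],
    [0, 0, 0, 0, 0, 0.01, 45]
  ]
}}

```text
t: 26.37
eef_pos: [0.4602, 0.3339, 0.0113]
tool_rot: [0.0, -0.067, 0.998, 0.0]
contact_force: [1.0, 0.7, 0.4]
opening: 0.0705
gripper_force: 0.0
```

{"name": "apply_moves", "arguments": {
  "moves": [
    [0, 0, 0, 0, 0, -0.4, 40],
    [0, 0, 0, 0, 0, -1, 40],
    [0, 0, 0, 0, 0, -1.8, 40],
    [0, 0, 0, 0, 0, -2.7, 40],
    [0, 0, 0, 0, 0.6, -3.6, 40],
    [0, 0, 0, 0, 1.5, -4, 40],
    [0, 0, 0, 0, 2.4, -4, 40],
    [0, 0, 0, 0, 3.3, -4, 40],
    [0, 0, 0, 0, 4, -4, 40],
    [0, 0, 0, 0, 4, -4, 40]
  ]
}}

```text
t: 27.2
eef_pos: [0.4376, 0.4979, 0.1717]
tool_rot: [0.001, -0.069, 0.998, 0.002]
contact_force: [0.4, -0.3, 0.0]
opening: 0.0719
gripper_force: 0.0
```

```bash
python3 - <<'E'
from h import *
im,d=viewer.get_image("scene"); cv2.imwrite("pics/v3.png",cv2.resize(im[130:310,90:390],(800,480),interpolation=2)[:,:,::-1])
p=pts("scene",d,np.ones(d.shape,bool))
k=(np.hypot(p[:,0]-.46,p[:,1]-.334)<.06)&(p[:,2]>.04)&(p[:,2]<.07);print(cv2.minAreaRect((p[k,:2]*1000).astype(np.float32)),np.percentile(p[k,2],[5,50,95]))
k=(np.hypot(p[:,0]-.482,p[:,1]+.059)<.02)&(p[:,2]>.07);print(np.percentile(p[k,2],98))
go(.461,.333,.0135,97.7)
E
```

```text
((455.61083984375, 333.020263671875), (82.68815612792969, 58.43449783325195), 7.982189655303955) [0.04205224 0.0483373  0.05295493]
0.1047765575089979
t 27.25 pos [0.4377 0.495  0.1712] yaw 97.91 F [-0.  -0.1  0.2] M [-0.07  0.01  0.03] open 0.0719 j6 -1.03
turn [0.01 0.01 0.04] shift [-0.017 -4.095  3.938]
```

View pics/v3.png

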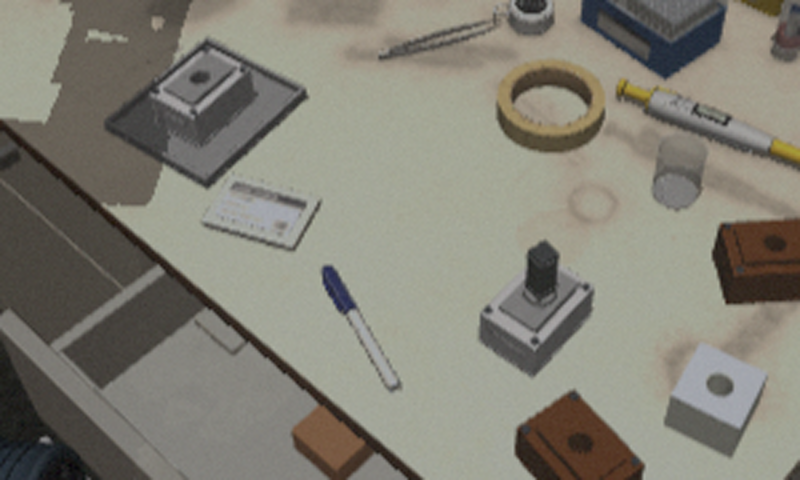

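The rejected adapter lies flat in the middle of the tray at (205,95). The gauge stands home in the other adapter at (540,285), and nothing else has been moved.

```bash
python3 -c "
from plant import manip
print(manip.job_done())"
```

```text
the job is handed in; nothing more can be done
None
```

I've handed the job in: the gauge stands fully home, collar down, in the adapter that takes it (near x 0.48, y -0.06 m), and the one that stopped the pin about 20 mm in lies flat in the tray; the final picture shows both so.

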